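# Open a push-to-open microscope accessory chest

### The job

Open the wider of the two grey-lidded chests using fingertips only: press its lid down at the middle of its front edge (the one nearest the robot) until the push-to-open catch lets go, take the hand away so that the lid springs ajar by itself, then push the raised front edge back until the lid stands open, upright or leaning back, and leave it there. Do not pinch the lid, leave the narrow chest shut, and leave the microscope, tape roll and beaker where they stand.

Things in the scene. Friction and masses are not known exactly. Their poses are not given: they have to be found in the camera images.
- wide_chest: The wide chest: a white laminate box with a flat grey lid, fixed to the worktop, 130 mm deep (its x), 200 mm wide (its y), box rim 100 mm above the worktop, lid top 118 mm above it. Origin at the centre of its underside; its +x axis runs from the front edge of the lid (robot side) to the hinge at the back, z up. No handle.
- wide_lid (a joint): Opening angle of the wide chest's lid in rad about its back edge: 0 closed and latched, -0.05 pressed fully down, about 0.4 ajar where the spring lifts it, 1.57 upright, 1.75 the end stop. From ajar it swings with a little friction, falls back to ajar if left below about 1.1 rad, and stays by itself when upright.
- wide_press (a point): Point on the lid's upper face, midway across its width and 20 mm behind its front edge: the place to press. Moves with the lid. Pressing here down 5 mm, to its stop (about 4 N) frees the catch; when the finger goes up again the lid follows it and stops ajar, its front edge then about 50 mm higher than when shut.
- wide_edge (a point): Middle of the lid's front edge, half-way through its thickness (10 mm). Moves with the lid.
- wide_hinge (a point): Middle of the hinge line of the wide lid, 108 mm above the worktop, at the underside of the lid; the lid reaches 130 mm from it to the front edge. The hinge line runs along the chest's y.
- narrow_chest: The narrow chest, same make, to be left shut: 130 mm deep (its x), 120 mm wide (its y), lid top 103 mm above the worktop, fixed to it. Origin at the centre of its underside; axes as for the wide one.
- narrow_lid (a joint): Opening angle of the narrow chest's lid in rad, same meaning; 0 closed and latched. It has the same catch and opens if pressed.
- microscope: White and black laboratory microscope, loose, 2.2 kg, base 150 x 120 mm, about 325 mm high. Origin at the centre of its underside.
- tape: Roll of orange tape lying flat, loose, 90 mm across, 25 mm high. Origin at the centre of its underside.
- beaker: Empty glass beaker, loose, 66 mm across, 85 mm high, open at the top. Origin at the centre of its underside.
Not all that is in view belongs to the job. Leave any red look-alike of the wide_chest alone.

How it is judged:
On the way:
1. the wide lid, released by its catch, stands ajar with nothing touching it (value of joint wide_lid between 0.25 and 0.7 rad and contact force between wide_lid and the arm below 0.1 N and contact force between wide_lid and the fingers below 0.1 N), for 0.2 s.
At the end, for the whole second after the job is handed in: The wide chest's lid stands open at more than 1.4 rad (80 degrees) by itself, the narrow chest's lid is still shut, and the microscope, tape roll and beaker are within 30 mm of where they stood (value of joint wide_lid above 1.4 rad and velocity of joint wide_lid between -0.1 and 0.3 rad/s and value of joint narrow_lid below 0.03 rad and distance of each of microscope, tape, beaker from where it was at the start of the episode below 0.03 m); the robot touches nothing.
It fails at once if the narrow chest's lid was released (value of joint narrow_lid above 0.06 rad).
It fails at once if the wide lid was pinched between the fingers (contact force between the fingers and wide_lid_c2 above 3 N and contact force between the fingers and wide_lid_c1 above 3 N).
It fails at once if a bystander was moved, carried or knocked over (distance of any of microscope, tape, beaker from where it was at the start of the episode above 0.03 m or angle between any of microscope, beaker's own z axis and vertical above 0.3 rad).
It also fails if it takes over 45 s, if anything falls off the work surface, if the arm or the gripper's body presses on something with over 40 N, if the wrist force passes 120 N, or if a joint passes its speed limit or range.

### The arm

A 7-joint arm with a two-finger parallel gripper is mounted at the origin on the work surface. World frame = base frame: x ahead of the robot, y to its left, z up, the work surface at z = 0. Lengths are in m, angles in rad, forces in N, time in s.
With the tool pointing down it reaches from about 0.4 to 0.85 m from the base axis. Payload 10.4 kg.
Tool frame: the origin (TCP) lies midway between the tips of the shut fingers; the grasp point (between the pads) lies 19 mm behind it (manip.hold_point_z is the distance from the TCP to the grasp point, in m); z points along the fingers, y is the line along which they close (so a half turn about z gives the same grasp; the last joint's range is limited). The gripper opens to 85 mm and grips with 20 to 120 N. Pads are 22 mm wide; open, the fingers measure 114 mm over their backs; the gripper's body (76 mm by 85 mm) begins 54 mm behind the grasp point. The pads swing forward as they close: fully open they stand 13 mm farther back than shut.
Start: joints at [-1.219, 0.332, -0.065, 1.46, 0.022, 1.35, -0.088], TCP at [0.229, 0.582, 0.231] pointing down, gripper open.
Joint ranges: [-2.6, 2.6], [-0.5, 2.12], [-1.47, 1.34], [0.16, 2.42], [-1.27, 4.41], [0.06, 2.06], [-2.6, 2.6]. Speed limits (rad/s): [2.22, 2.22, 2.79, 2.79, 3.14, 3.14, 3.14].

### API

Orientations are given as a unit quaternion [x, y, z, w].
In Python, from workcell import manip, eyes, job gives the robot as it stands.
- The arm moves only by the shell command python3 -m crank 'ROWS' [FORCE]. ROWS is JSON, a list that holds one entry, the list of rows, each a list of 7 numbers: the finger opening in cm, from 0 to 8.54, then the shift along the world's x, y, z in cm, then the turn, a rotation vector about the world's x, y, z in degrees. In form: [[[hand, x, y, z, ax, ay, az], ...]]. A call has 1 to 20 rows; each row shifts and turns the commanded pose from where the row before left it; what a row does not reach is not made up. A row lasts 1/8 s, in which the tool goes at most 62.5 mm and 10.7 degrees, less where a joint would pass 70% of its speed; a pose out of reach is approached as far as the arm can. A call with a gripper value outside its range is refused whole. The fingers move at their own pace and stop on an object; FORCE is the grip in N (left out, the last holds). Time passes only in rows, so rows that do not move let the fingers close. It gives the time, the measured TCP pose, the force, the opening and the grip force at its end, in the units of the state.
- manip.get_obs(): the state, without advancing time (a new reading comes with each control period).
- eyes.camera(name): name is "side" or "top" or "wrist"; returns (picture, depth): 420x560x3 uint8, red, green, blue; 420x560 float32, m along the optical axis (not along the pixel's ray), 0 where there is no reading.
- eyes.camera_params(name): a dict with "fx", "fy", "cx", "cy" (pixels), "world_from_camera" (4x4, takes a point from camera to world coordinates); the wrist camera has in their place "hand_eye" (4x4, takes a point from camera to tool coordinates, whose origin is the TCP and whose axes are the flange's). Camera axes: x right, y down, z forward; pixel columns grow to the right and rows downward; lengths in m; the calibration is good to about 2 mm. A picture is of the moment at which its call begins: read the wrist's pose just before it. camera_params takes no time and is no camera call.
- job.hand_in(): hands the job in; it is judged then, once.
The state is a dict: "clock": time; "joint_pos": joint angles; "joint_velocities": joint speeds; "tau": joint torques, N m; "position": TCP position; "ee_rot": TCP orientation; "ft_force": force on the tool from outside, world axes, zero at the start; "torque": the same for the moment, N m; "grip_width": opening from 0.0 (shut) to 1.0 (fully open); "grasp_force": force on a finger pad.
Only numpy, scipy, OpenCV 4.12 (cv2) and the standard library are available. Lean on these libraries where they do the work, as an engineer would, in place of code of your own. Each camera call takes 0.05 s, during which the arm holds its last target. There are 200 camera calls.

## Working session

There is one attempt and no reset: what is moved stays moved. The work goes in short steps, Python scripts to look and compute and a shell command to move; the robot and the scene stay as the last step left them, time stands still between calls to the robot, and variables do not carry over. Pictures are saved under pics/ and viewed, at most 10 in all, crops included, and the job is handed in when it is done.

```bash
mkdir -p pics; cat > h.py <<'E'
import numpy as np,cv2
from workcell import manip,eyes,job
def pts(name,d):
    p=eyes.camera_params(name);v,u=np.mgrid[:420,:560]
    c=np.stack([(u-p['cx'])/p['fx']*d,(v-p['cy'])/p['fy']*d,d,np.ones_like(d)],-1)
    return (c@np.array(p['world_from_camera']).T)[...,:3]
E
python3 - <<'E'
from h import *
o=manip.get_obs();print(o['clock'],o['position'],o['ee_rot'])
out=[]
for n in('top','side'):
    a,d=eyes.camera(n);np.savez(n+'.npz',a=a,d=d);cv2.imwrite(f'pics/{n}0.png',a[...,::-1])
    print(n,np.round(eyes.camera_params(n)['world_from_camera'],2).tolist())
E
```

```text
0.0 [0.22864749 0.58125849 0.2305054 ] [ 1.86271193e-01  9.82498097e-01 -7.19689040e-04 -1.17118725e-04]
top [[0.03, -1.0, 0.07, 0.35], [-1.0, -0.03, 0.0, -0.02], [0.0, -0.07, -1.0, 1.67], [0.0, 0.0, 0.0, 1.0]]
side [[0.98, -0.1, 0.18, 0.27], [-0.21, -0.52, 0.83, -0.85], [0.01, -0.85, -0.53, 0.61], [0.0, 0.0, 0.0, 1.0]]
```

View pics/top0.png

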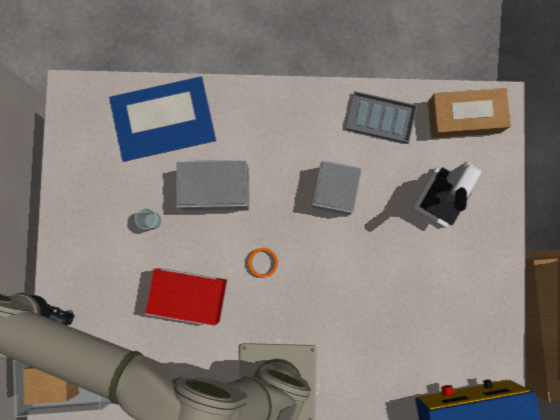

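View pics/side0.png

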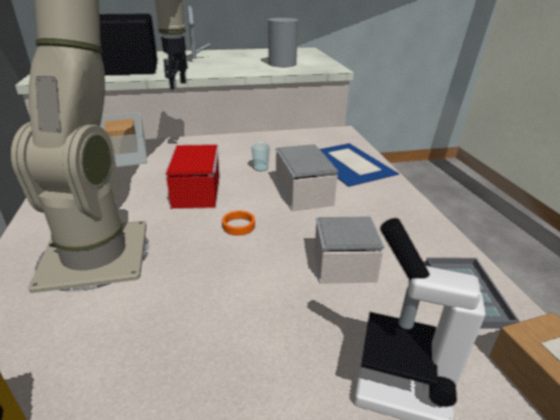

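The top view shows three candidates: a wide grey lid at (212,185), a narrow grey lid at (336,187) and a red look-alike at (186,296). I choose the wide grey one at (212,185). The beaker is at (147,219), the tape at (263,262) and the microscope at (447,195).

```bash
python3 - <<'E'
from h import *
z=np.load('top.npz');a=z['a'];P=pts('top',z['d'])
hsv=cv2.cvtColor(a,cv2.COLOR_RGB2HSV)
def blob(m,box):
    k=np.zeros_like(m);x0,y0,x1,y1=box;k[y0:y1,x0:x1]=1
    return m&k
for n,box,zl in(('wide',(165,150,260,220),.118),('narrow',(305,150,370,225),.103)):
    m=blob(abs(P[...,2]-zl)<.008,box)
    q=P[m][:,:2].astype(np.float32);r=cv2.minAreaRect(q)
    print(n,m.sum(),'z',np.median(P[m][:,2]),r,'\n',cv2.boxPoints(r).round(3).tolist(),a[m].mean(0))
for n,box in(('beaker',(125,195,170,240)),('tape',(240,240,285,285)),('scope',(410,150,485,235))):
    m=blob(P[...,2]>.012,box);q=P[m];print(n,q.min(0).round(3),q.max(0).round(3))
c=a[145:240,130:275];cv2.imwrite('pics/crop.png',cv2.resize(c[...,::-1],None,fx=4,fy=4))
E
```

```text
wide 3114 z 0.11798972331697599 ((0.5839934349060059, 0.20649030804634094), (0.1355159729719162, 0.20044387876987457), 2.398127317428589) 
 [[0.5120000243186951, 0.30399999022483826], [0.5199999809265137, 0.10400000214576721], [0.656000018119812, 0.10899999737739563], [0.6470000147819519, 0.3089999854564667]] [112.20841362 113.58895311 114.25979448]
narrow 1803 z 0.102668086584349 ((0.5872942209243774, -0.15705490112304688), (0.12024372071027756, 0.1352120339870453), 80.51609802246094) 
 [[0.5109999775886536, -0.20499999821186066], [0.6439999938011169, -0.22699999809265137], [0.6639999747276306, -0.10899999737739563], [0.531000018119812, -0.08699999749660492]] [112.87021631 114.31059346 114.84082085]
beaker [ 0.346 -0.025  0.012] [0.558 0.433 1.674]
tape [ 0.316 -0.025  0.012] [0.407 0.099 1.674]
scope [ 0.346 -0.594  0.012] [ 0.684 -0.025  1.674]
```

View pics/crop.png

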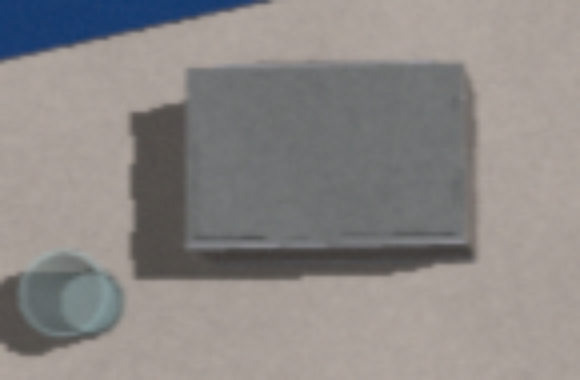

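The crop confirms it: a plain flat grey lid, 200 mm wide with its top at 0.118 m, and the beaker clear to its left. The press point is at about (0.539, 0.205). I'll approach with the fingers shut.

```bash
python3 -m crank '[[[0,2.5,-3.1,-0.2,0,0,2],[0,2.5,-3.1,-0.2,0,0,2],[0,2.5,-3.1,-0.2,0,0,2],[0,2.5,-3.1,-0.2,0,0,2],[0,2.5,-3.1,-0.2,0,0,2],[0,2.5,-3.1,-0.2,0,0,2],[0,2.5,-3.1,-0.5,0,0,2],[0,2.5,-3.1,-0.5,0,0,2],[0,2.5,-3.1,-1,0,0,2],[0,2.5,-3.1,-1,0,0,2],[0,2.5,-3.1,-1,0,0,2],[0,2.5,-3.1,-1,0,0,1.5],[0,1,-0.5,0,0,0,0],[0,0,0,0,0,0,0],[0,0,0,0,0,0,0]]]' 30
python3 - <<'E'
from h import *
o=manip.get_obs();print(o['position'],o['ee_rot'],o['ft_force'],o['grip_width'])
a,d=eyes.camera('wrist');cv2.imwrite('pics/w1.png',a[...,::-1])
E
```

```text
clock: 1.98
position: [0.5381, 0.2062, 0.1695]
ee_rot: [-0.019, 1.0, 0.0, -0.0]
ft_force: [-0.4, -0.3, -0.6]
grip_width: 0.001
grasp_force: 0.0
[0.53806244 0.20616135 0.16946554] [-1.86061782e-02  9.99826829e-01  3.30789404e-04 -1.13603984e-04] [-0.373695   -0.30019723 -0.58847792] 0.0008407754368084731
```

View pics/w1.png

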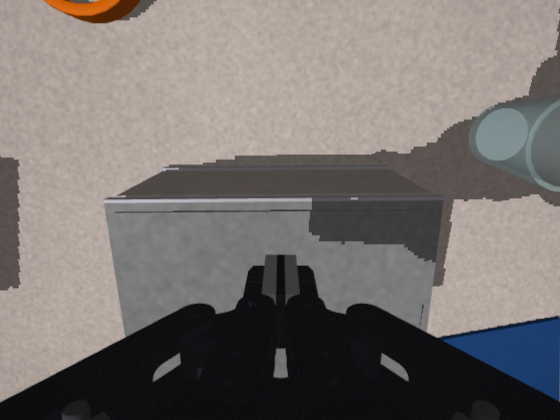

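The wrist view shows the shut fingers (281,260) midway across the lid and just behind its front edge (row 200). Now I press.

```bash
python3 -m crank '[[[0,0,0,-2,0,0,0],[0,0,0,-2,0,0,0],[0,0,0,-0.8,0,0,0],[0,0,0,-0.3,0,0,0],[0,0,0,-0.3,0,0,0],[0,0,0,-0.2,0,0,0],[0,0,0,0,0,0,0],[0,0,0,0,0,0,0]]]'
```

```text
clock: 3.02
position: [0.539, 0.205, 0.1137]
ee_rot: [-0.018, 1.0, 0.0, 0.0]
ft_force: [-1.9, 1.8, 2.7]
grip_width: 0.002
grasp_force: 1.9
```

Tip height is 0.1137 m and the force is 2.7 N. I'll go slightly further, to the stop.

```bash
python3 -m crank '[[[0,0,0,-0.1,0,0,0],[0,0,0,-0.1,0,0,0],[0,0,0,-0.1,0,0,0],[0,0,0,0,0,0,0]]]'
```

```text
clock: 3.52
position: [0.539, 0.2051, 0.1125]
ee_rot: [-0.018, 1.0, 0.001, 0.0]
ft_force: [-11.5, -1.4, 23.8]
grip_width: 0.001
grasp_force: 11.8
```

Force is up to 24 N, so the lid is at its stop. I'll raise the hand, then draw it back in front of the chest.

```bash
python3 -m crank '[[[0,0,0,1,0,0,0],[0,0,0,2,0,0,0],[0,0,0,3,0,0,0],[0,0,0,3,0,0,0],[0,0,0,3,0,0,0],[0,0,0,1,0,0,0],[0,-3,0,0,0,0,0],[0,-4,0,0,0,0,0],[0,-2,0,0,0,0,0],[0,0,0,0,0,0,0],[0,0,0,0,0,0,0]]]'
python3 - <<'E'
from h import *
a,d=eyes.camera('side');cv2.imwrite('pics/s1.png',cv2.resize(a[60:260,180:420,::-1],None,fx=2.5,fy=2.5))
a,d=eyes.camera('wrist');cv2.imwrite('pics/w2.png',a[...,::-1])
o=manip.get_obs();print(o['position'],o['ft_force'])
E
```

```text
clock: 4.9
position: [0.4494, 0.2043, 0.2399]
ee_rot: [-0.017, 1.0, -0.0, -0.0]
ft_force: [0.3, 0.0, 0.2]
grip_width: 0.003
grasp_force: 0.0
[0.44947576 0.20438491 0.23995631] [ 0.77125616  0.65572028 -0.41797271]
```

View pics/s1.png

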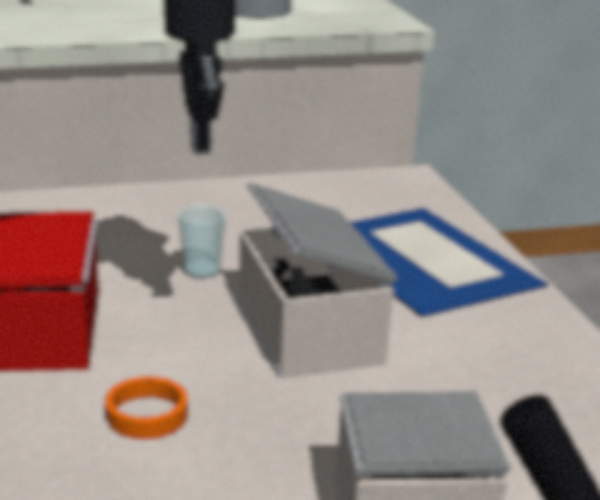

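The side crop shows the lid ajar, with its raised front edge at (250,185), the hand clear at (200,150) and the beaker untouched. Next I go down in front of the edge and push along the lid's arc.

```bash
python3 -m crank '[[[0,0,0,-4,0,0,0],[0,0,0,-4,0,0,0],[0,2,0,-1.5,0,0,0],[0,2.5,0,0,0,0,0],[0,1.3,0,0,0,0,0],[0,1,0,0,0,0,0],[0,0.7,0,1.1,0,0,0],[0,0.7,0,1.1,0,0,0],[0,0.7,0,1.1,0,0,0],[0,0.9,0,0.8,0,0,0],[0,1,0,0.9,0,0,0],[0,1,0,0.8,0,0,0],[0,0,0,0,0,0,0]]]'
python3 - <<'E'
from h import *
a,d=eyes.camera('side');cv2.imwrite('pics/s2.png',cv2.resize(a[60:260,180:420,::-1],None,fx=2.5,fy=2.5))
E
```

```text
clock: 6.62
position: [0.5679, 0.2045, 0.204]
ee_rot: [-0.017, 1.0, 0.0, 0.001]
ft_force: [-0.1, -0.1, -0.1]
grip_width: 0.002
grasp_force: 0.1
```

View pics/s2.png

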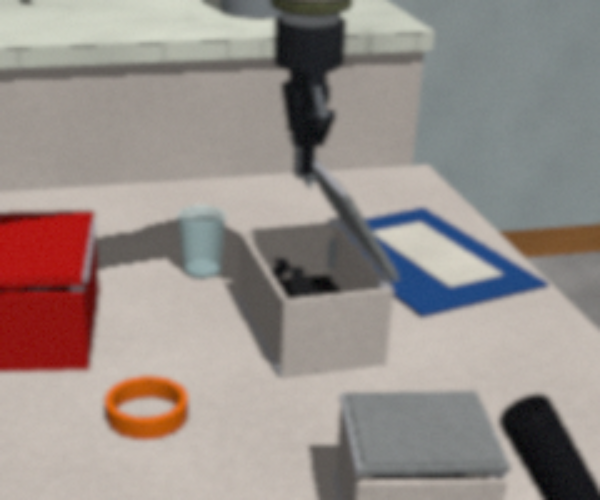

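The lid is following the finger at about 1 rad, touching at (315,172). I'll keep pushing until it is past upright, then draw back.

```bash
python3 -m crank '[[[0,0.9,0,0.4,0,0,0],[0,0.9,0,0.4,0,0,0],[0,0.9,0,0.4,0,0,0],[0,0.9,0,0.3,0,0,0],[0,0.9,0,0.2,0,0,0],[0,0.9,0,0,0,0,0],[0,0.9,0,0,0,0,0],[0,0.9,0,0,0,0,0],[0,0.9,0,0,0,0,0],[0,0.8,0,0,0,0,0],[0,0,0,0,0,0,0],[0,0,0,0,0,0,0]]]'
```

```text
clock: 8.18
position: [0.6569, 0.2068, 0.226]
ee_rot: [-0.018, 1.0, 0.002, 0.003]
ft_force: [-11.7, 2.0, 28.3]
grip_width: -0.003
grasp_force: 14.6
```

An upward force of 28 N is unexpected, so I'll look before moving.

```bash
python3 - <<'E'
from h import *
a,d=eyes.camera('side');cv2.imwrite('pics/s3.png',cv2.resize(a[60:260,180:420,::-1],None,fx=2.5,fy=2.5))
o=manip.get_obs();print(o['position'],o['ft_force'])
E
```

```text
[0.65688236 0.20677665 0.22598599] [-10.9359884    2.14792396  28.72792424]
```

View pics/s3.png

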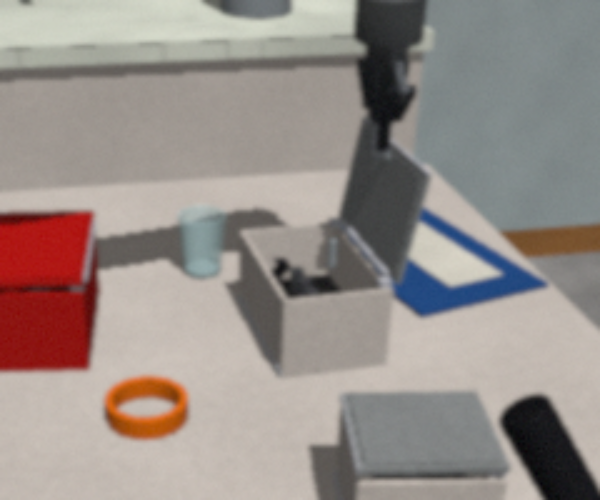

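The lid leans back against its end stop, and the fingertip at (385,150) is pressing on its inner face. I'll back off toward the robot gently.

```bash
python3 -m crank '[[[0,-0.5,0,0,0,0,0],[0,-0.5,0,0,0,0,0],[0,-1,0,0,0,0,0],[0,-2,0,0,0,0,0],[0,-4,0,0.5,0,0,0],[0,-5,0,2,0,0,0],[0,-4,0,2,0,0,0],[0,0,0,0,0,0,0],[0,0,0,0,0,0,0],[0,0,0,0,0,0,0],[0,0,0,0,0,0,0]]]'
python3 - <<'E'
from h import *
a,d=eyes.camera('side');cv2.imwrite('pics/s4.png',a[...,::-1])
E
```

```text
clock: 9.6
position: [0.4862, 0.2043, 0.2646]
ee_rot: [-0.017, 1.0, -0.0, -0.001]
ft_force: [1.0, -0.0, -0.5]
grip_width: -0.001
grasp_force: 0.0
```

View pics/s4.png

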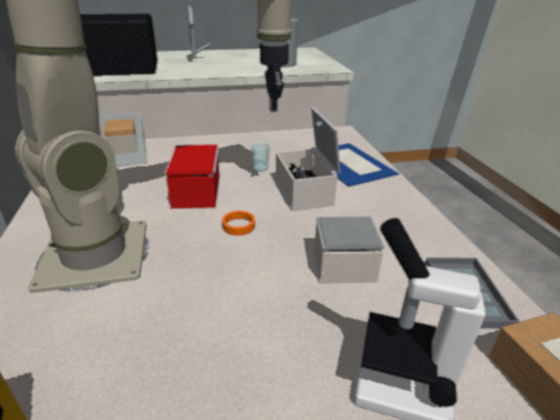

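The lid stands open at (325,140) with the hand clear, and the narrow chest and bystanders are unchanged. I'll check the lid angle from depth, then hand in.

```bash
python3 - <<'E'
from h import *
def ang():
    a,d=eyes.camera('side');P=pts('side',d)
    m=(P[...,2]>.13)&(P[...,2]<.25)&(abs(P[...,1]-.206)<.1)&(P[...,0]>.56)&(P[...,0]<.75)&(d>0)
    q=P[m];k=np.polyfit(q[:,2],q[:,0],1);return m.sum(),np.pi/2+np.arctan(k[0]),q[:,2].max()
r1=ang();r2=ang();print(r1,r2)
if min(r1[1],r2[1])>1.45 and abs(r1[1]-r2[1])<.02: print(job.hand_in())
E
```

```text
(np.int64(849), np.float64(1.4081938534958607), np.float64(0.2388998806204748)) (np.int64(844), np.float64(1.4104589553798563), np.float64(0.23944069776770427))
```

```bash
python3 - <<'E'
from h import *
a,d=eyes.camera('side');P=pts('side',d)
m=(P[...,2]>.13)&(P[...,2]<.25)&(abs(P[...,1]-.206)<.095)&(P[...,0]>.56)&(P[...,0]<.75)&(d>0)
q=P[cv2.erode(m.astype(np.uint8),np.ones((3,3)))>0]
for i in range(6):
    A=np.c_[q[:,1:],np.ones(len(q))];k=np.linalg.lstsq(A,q[:,0],rcond=None)[0];e=q[:,0]-A@k
    print(len(q),k.round(3),np.pi/2+np.arctan(k[1]),e.std());q=q[abs(e)<max(1.5*e.std(),.002)]
for z in(.14,.16,.18,.2,.22,.235):
    s=P[m&(abs(P[...,2]-z)<.006)];print(z,np.percentile(s[:,0],[5,50,95]).round(3))
a,d=eyes.camera('top');P=pts('top',d);s=P[140:200,170:255].reshape(-1,3);s=s[(s[:,2]>.22)&(s[:,2]<.26)];print('top edge',len(s),s[:,:].min(0),s.max(0))
E
```

```text
577 [-0.049 -0.176  0.676] 1.3964290654388585 0.00263075638931574
554 [-0.047 -0.16   0.673] 1.4119502541589308 0.0008969147152072636
536 [-0.047 -0.161  0.673] 1.4109641788595702 0.0007879875104052956
534 [-0.047 -0.162  0.673] 1.4105813278348327 0.0007794066041171083
533 [-0.047 -0.162  0.673] 1.4103915397015236 0.0007751934281966655
533 [-0.047 -0.162  0.673] 1.4103915397015236 0.0007751934281966655
0.14 [0.637 0.641 0.646]
0.16 [0.633 0.638 0.642]
0.18 [0.63  0.635 0.639]
0.2 [0.627 0.632 0.636]
0.22 [0.612 0.626 0.632]
0.235 [0.624 0.629 0.633]
top edge 310 [0.61226306 0.1092653  0.22079077] [0.64210538 0.30124124 0.24678142]
```

The lid rebounded to about 1.41 rad, which is too marginal. I'll push it gently again to about 1.62, short of the stop, and withdraw slowly.

```bash
python3 -m crank '[[[0,2,0,-2.5,0,0,0],[0,3,0,-2,0,0,0],[0,3,0,0,0,0,0],[0,3,0,0,0,0,0],[0,1,0,0,0,0,0],[0,0.7,0,0,0,0,0],[0,0.7,0,0,0,0,0],[0,0.6,0,0,0,0,0],[0,0.5,0,0,0,0,0],[0,0.4,0,0,0,0,0],[0,0.3,0,0,0,0,0],[0,0.2,0,0,0,0,0],[0,0,0,0,0,0,0],[0,0,0,0,0,0,0]]]'
python3 -m crank '[[[0,-0.1,0,0,0,0,0],[0,-0.2,0,0,0,0,0],[0,-0.3,0,0,0,0,0],[0,-0.5,0,0,0,0,0],[0,-1,0,0,0,0,0],[0,-3,0,0,0,0,0],[0,-4,0,1,0,0,0],[0,-4,0,2,0,0,0],[0,0,0,0,0,0,0],[0,0,0,0,0,0,0]]]'
cat > ang.py <<'E'
from h import *
def ang():
    a,d=eyes.camera('side');P=pts('side',d)
    m=(P[...,2]>.13)&(P[...,2]<.25)&(abs(P[...,1]-.206)<.095)&(P[...,0]>.56)&(P[...,0]<.75)&(d>0)
    q=P[cv2.erode(m.astype(np.uint8),np.ones((3,3)))>0]
    for i in range(4):
        A=np.c_[q[:,1:],np.ones(len(q))];k=np.linalg.lstsq(A,q[:,0],rcond=None)[0];e=q[:,0]-A@k
        q=q[abs(e)<max(1.5*e.std(),.002)]
    return np.pi/2+np.arctan(k[1]),len(q)
r=[ang() for _ in range(3)];print(r)
E
python3 ang.py
```

```text
clock: 11.6
position: [0.6396, 0.2046, 0.2201]
ee_rot: [-0.018, 1.0, -0.0, -0.0]
ft_force: [0.5, 0.4, -0.1]
grip_width: 0.001
grasp_force: 0.0
clock: 12.85
position: [0.5088, 0.2046, 0.2504]
ee_rot: [-0.018, 1.0, 0.0, 0.0]
ft_force: [0.3, -0.1, 0.1]
grip_width: 0.002
grasp_force: 0.0
[(np.float64(1.7438354037146566), 789), (np.float64(1.743220106219279), 805), (np.float64(1.7422321348524583), 804)]
```

The lid is steady at 1.74 rad, leaning back, and the hand is clear.

```bash
python3 -c "
from workcell import job
print(job.hand_in())"
```

```text
the job is handed in; nothing more can be done
None
```

I opened the wide chest with shut fingertips and handed the job in at about 13 s: its lid rests leaning back at about 1.74 rad, and the last overview picture, taken before a second gentle push on the lid, showed the narrow chest shut and the microscope, tape and beaker in place.

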